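# Shingle the rinsed carrier plates on the drain rest

## Task

Lay the three aluminium carrier plates from the stack out to drain as a shingled row on the white drain tray: the top plate first, with its plain end square against the rib nearest the wire backrest and its slotted end leaning up on the backrest, then the middle plate at the next rib, leaning on the first, and the bottom plate at the third rib, leaning on the second. Push each plain end fully home on the backrest side of its rib, lower each plate until it rests on its support before you let go, without dropping or forcing it, and leave the tweezers, round carrier and sample box where they are.

Things in the scene. Friction and masses are not known exactly. Their poses are not given: they have to be found in the camera images.
- drain_rest: white drain tray fixed to the bench, 200 x 92 mm (x, y); origin: centre of its underside; x along the row, up towards the backrest (away from the robot). Floor 6 mm above the bench, rim 3 mm higher. Three ribs cross the floor 36 mm apart, 4 mm thick and high, in two halves with a gap of 12 mm, out to 34 mm either side; their +x faces are at x = 0, -36, -72 mm
- backrest_hinge (a point): middle of the hinge line of the U-shaped backrest of 6 mm steel wire, 32 mm to +x of rest_1, 3 mm above the floor, axes as the tray's. The U (36 mm wide) rises to +x; its crossbar is 34 mm from the hinge. Set at an unreported slope, stiff, does not yield: a plate with its foot at rest_1 comes to lean on the crossbar at 0.20 to 0.47 rad: feel or look where
- rest_1 (a point): on the tray floor at the foot of the +x face of the rib nearest the backrest, mid width; axes as the tray's. A plate's plain end goes on the +x side of the rib and against it; its lower edge then lies 1 to 3 mm to +x of this point, since the sloping end meets the rib's top edge
- rest_2 (a point): the same at the second rib, 36 mm to -x of rest_1; a plate here leans up to 0.12 rad flatter than the one before it
- rest_3 (a point): the same at the third rib, 72 mm to -x of rest_1
- plate_top: aluminium carrier plate, 80 x 50 x 7 mm (its x, y, z), 75 g; a 9 x 22 mm finger slot goes through it near the +x end, the -x end is plain; origin at the centre of its underside, z out of the upper face with the round grey sample pocket. Top of a stack of three on a white block, 66 x 34 x 16 mm, fixed to the bench and 8 mm narrower than the plates either side
- plate_middle: the same kind of plate (80 x 50 x 7 mm, slot end at +x, origin at the centre of the underside); starts in the middle of the stack
- plate_bottom: the same kind of plate; starts at the bottom of the stack, on the block, its underside 16 mm above the bench
- plate_top_foot (a point): the middle of the lower edge of the plain (-x) end of plate_top: 40 mm to -x of its origin, on its underside
- plate_middle_foot (a point): the middle of the lower edge of the plain (-x) end of plate_middle: 40 mm to -x of its origin, on its underside
- plate_bottom_foot (a point): the middle of the lower edge of the plain (-x) end of plate_bottom: 40 mm to -x of its origin, on its underside
- steel_tweezers: bystander: tweezers 137 mm long, 9 mm high, lying on the bench between the tray and the stack; origin at the middle of its underside
- wafer_carrier: bystander: round closed wafer carrier, 70 mm across, 14 mm high; origin at the centre of its underside
- sample_box: bystander: closed sample box with a lid, 54 x 52 x 45 mm, loose on the bench near its front edge; origin at the centre of its underside
Mind the look-alikes: they are no part of the job. What is shaped like the plate_top but purple is not meant.

How it is judged:
On the way, in this order (a step that is already met when the one before it is completed fails the run):
1. the top plate is home at the rib nearest the backrest, leans on the backrest and is let go (x of plate_top_foot in the frame of rest_1 between -0.003 and 0.006 m and y of plate_top_foot in the frame of rest_1 between -0.008 and 0.008 m and z of plate_top_foot in the frame of rest_1 between -0.003 and 0.003 m and angle between the y axis of plate_top and the y axis of drain_rest, either way round below 0.14 rad and angle between plate_top's own z axis and vertical between 0.15 and 0.55 rad and contact force between plate_top and drain_rest above 0.02 N and contact force between the fingers and plate_top below 0.05 N and linear speed of plate_top below 0.02 m/s), for 0.2 s.
2. then the middle plate is home at the second rib, leaning on the top plate (x of plate_middle_foot in the frame of rest_2 between -0.003 and 0.006 m and y of plate_middle_foot in the frame of rest_2 between -0.008 and 0.008 m and z of plate_middle_foot in the frame of rest_2 between -0.003 and 0.003 m and angle between the y axis of plate_middle and the y axis of drain_rest, either way round below 0.14 rad and angle between plate_middle's own z axis and vertical between 0.15 and 0.55 rad and contact force between plate_middle and plate_top above 0.02 N and contact force between the fingers and plate_middle below 0.05 N and linear speed of plate_middle below 0.02 m/s), for 0.2 s.
At the end, for the whole second after the job is handed in: Top, middle, bottom plate at rib 1, 2, 3: plain end on the floor (3 mm), -3 to +6 mm from its rib's face, 8 mm of mid width, square within 0.14 rad, sloping 0.15 to 0.55 rad face up, touching what it leans on, let go and at rest (all of step 1 and all of step 2 and x of plate_bottom_foot in the frame of rest_3 between -0.003 and 0.006 m and y of plate_bottom_foot in the frame of rest_3 between -0.008 and 0.008 m and z of plate_bottom_foot in the frame of rest_3 between -0.003 and 0.003 m and angle between the y axis of plate_bottom and the y axis of drain_rest, either way round below 0.14 rad and angle between plate_bottom's own z axis and vertical between 0.15 and 0.55 rad and contact force between plate_bottom and plate_middle above 0.02 N and contact force between the fingers and plate_bottom below 0.05 N and linear speed of plate_bottom below 0.02 m/s).
It fails at once if a plate is dropped or flung: faster than 0.15 m/s with no finger on it ((linear speed of plate_top above 0.15 m/s and contact force between the fingers and plate_top below 0.01 N) or (linear speed of plate_middle above 0.15 m/s and contact force between the fingers and plate_middle below 0.01 N) or (linear speed of plate_bottom above 0.15 m/s and contact force between the fingers and plate_bottom below 0.01 N)).
It fails at once if a plate is forced against the drain rest with more than 30 N (contact force between any of plate_top, plate_middle, plate_bottom and drain_rest above 30 N).
It fails at once if the tweezers, the round carrier or the sample box are shoved by more than 30 mm (distance of any of steel_tweezers, wafer_carrier, sample_box from where it was at the start of the episode above 0.03 m).
It also fails if it takes over 72 s, if anything falls off the work surface, if the arm or the gripper's body presses on something with over 40 N, if the wrist force passes 120 N, or if a joint passes its speed limit or range.

## Robot

A 6-joint arm with a two-finger parallel gripper is mounted at the origin on a cart in front of the work surface, level with it; the furniture and walls round the work are solid. World frame = base frame: x ahead of the robot, y to its left, z up, the work surface at z = 0. Lengths are in m, angles in rad, forces in N, time in s.
With the tool pointing down it reaches from about 0.25 to 0.725 m from the base axis. Payload 9.7 kg.
Tool frame: the origin (TCP) lies on the centre line of the jaws, within the pads' length; the fingertips stand 17 mm ahead of it and the grasp point (between the pads) lies 2 mm behind it; z points along the fingers, y is the line along which they close (so a half turn about z gives the same grasp; the last joint's range is limited). The gripper opens to 85 mm and grips with 20 to 120 N. Pads are 22 mm wide; open, the fingers measure 114 mm over their backs; the gripper's body (76 mm by 85 mm) begins 54 mm behind the grasp point. The pads swing forward as they close: fully open they stand 13 mm farther back than shut.
Start: joints at [1.115, 0.087, 0.176, 1.66, 0, 1.571], TCP at [0.242, 0.494, 0.248] pointing down, gripper open.
Joint ranges: [-3.13, 3.13], [-0.85, 1.81], [-1.15, 1.24], [-2.2, 2.28], [-1.44, 1.52], [-3.14, 3.14]. Speed limits (rad/s): [2.22, 2.22, 2.57, 3.14, 3.14, 3.14].

## Interface

Orientations are given as a unit quaternion [x, y, z, w].
In Python, from workcell import bot gives the robot as it stands.
- The arm moves only by the shell command python3 -m inch 'ROWS' [OPENING] [FORCE]. ROWS is JSON, a list that holds one entry, the list of rows, each a list of 4 numbers: the shift along the tool's x, y, z in m, then the turn about the tool's z in degrees. In form: [[[x, y, z, turn], ...]]. A call has 1 to 20 rows; each row is the pose to reach, as a shift and turn from the pose commanded when the call began, along the tool's axes at that moment; what a row does not reach only later rows make up. A row lasts 1/8 s, in which the tool goes at most 62.5 mm and 10.7 degrees, less where a joint would pass 70% of its speed; a pose out of reach is approached as far as the arm can. A call with a gripper value outside its range is refused whole. OPENING is the opening in per cent of the stroke, from 0 (shut) to 100 (fully open), set as the call begins (- or left out, the last holds). The fingers move at their own pace and stop on an object; FORCE is the grip in N (left out, the last holds). Time passes only in rows, so rows that repeat a pose let the fingers close. It gives the time, the measured TCP pose, the force, the opening and the grip force at its end, in the units of the state.
- bot.get_state(): the state, without advancing time (a new reading comes with each control period).
- bot.grab_frame(name): name is "scene" or "top" or "wrist"; returns a dict with "image" (384x512x3 uint8, blue, green, red), "z_map" (384x512 float32, m along the optical axis (not along the pixel's ray), 0 where there is no reading), "fx", "fy", "cx", "cy" (pixels), "distortion" ([k1, k2, p1, p2, k3] as OpenCV has them; the pictures are not rectified), "world_from_camera" (4x4, takes a point from camera to world coordinates). Camera axes: x right, y up, looking along -z (the intrinsics and any distortion apply to the point x, -y, -z); pixel columns grow to the right and rows downward; lengths in m; the calibration is good to about 2 mm. A picture is of the moment at which its call begins.
- bot.sign_off(): hands the job in; it is judged then, once.
The state is a dict: "t": time; "joints": joint angles; "qvel": joint speeds; "joint_efforts": joint torques, N m; "ee_pos": TCP position; "ee_rot": TCP orientation; "ft_force": force on the tool from outside, world axes, zero at the start; "ft_torque": the same for the moment, N m; "gripper_width": finger opening in m; "gripper_force": force on a finger pad.
Only numpy, scipy, OpenCV 4.12 (cv2) and the standard library are available. Lean on these libraries where they do the work, as an engineer would, in place of code of your own. Each camera call takes 0.05 s, during which the arm holds its last target. There are 200 camera calls.

## Working session

There is one attempt and no reset: what is moved stays moved. The work goes in short steps, Python scripts to look and compute and a shell command to move; the robot and the scene stay as the last step left them, time stands still between calls to the robot, and variables do not carry over. Pictures are saved under pics/ and viewed, at most 10 in all, crops included, and the job is handed in when it is done.

```bash
ls; mkdir -p pics; cat > h.py <<'E'
import numpy as np, cv2, pickle
from workcell import bot
def grab(n,save):
    f=bot.grab_frame(n); pickle.dump(f,open(f'pics/{save}.pkl','wb')); cv2.imwrite(f'pics/{save}.png',f['image']); return f
def load(s): return pickle.load(open(f'pics/{s}.pkl','rb'))
def ray(f,u,v):
    K=np.array([[f['fx'],0,f['cx']],[0,f['fy'],f['cy']],[0,0,1]])
    p=cv2.undistortPoints(np.array([[[u,v]]],float),K,np.array(f['distortion'],float))[0,0]
    M=np.array(f['world_from_camera']); return M[:3,3], M[:3,:3]@np.array([p[0],-p[1],-1.])
def atz(f,u,v,z):
    o,d=ray(f,u,v); return o+d*(z-o[2])/d[2]
def dep(f,u,v):
    o,d=ray(f,u,v); return o+d*f['z_map'][int(round(v)),int(round(u))]
E
python3 - <<'E'
from h import *
a=grab('top','top0'); b=grab('scene','sc0')
print(bot.get_state()); print(a['world_from_camera'],a['fx'],a['distortion'])
cv2.imwrite('pics/both.png',cv2.resize(a['image'],(800,600)));cv2.imwrite('pics/sc.png',cv2.resize(b['image'],(800,600)))
E
```

```text
pics
{'t': 0.1, 'joints': array([1.11498539e+00, 8.74312894e-02, 1.75208005e-01, 1.65983504e+00,
       6.46007185e-06, 1.57082896e+00]), 'qvel': array([-8.18932989e-05, -2.51358766e-04,  7.59869624e-04,  2.79509685e-04,
        1.99789071e-03, -6.05477732e-04]), 'joint_efforts': array([-3.39304679e-04, -5.21562874e+01,  4.65654051e+01,  1.59672322e-02,
       -5.89773163e-05,  1.48205442e-05]), 'ee_pos': array([0.24201558, 0.49366928, 0.2476368 ]), 'ee_rot': array([ 2.25953501e-01,  9.74137884e-01, -6.13955286e-04, -1.45702978e-04]), 'ft_force': array([-0.70144527, -0.05429443,  0.50645027]), 'ft_torque': array([-0.0010374 , -0.04787472,  0.01952158]), 'gripper_force': 0.0, 'gripper_width': 0.08572141709403859}
[[ 0.00164237  0.9938304  -0.11089831  0.41102417]
 [-0.99953213 -0.00175561 -0.03053599  0.07615097]
 [-0.03054229  0.11089657  0.99336253  1.09016301]
 [ 0.          0.          0.          1.        ]] 382.78708773310086 [-0.04020434  0.          0.          0.          0.        ]
```

View pics/both.png

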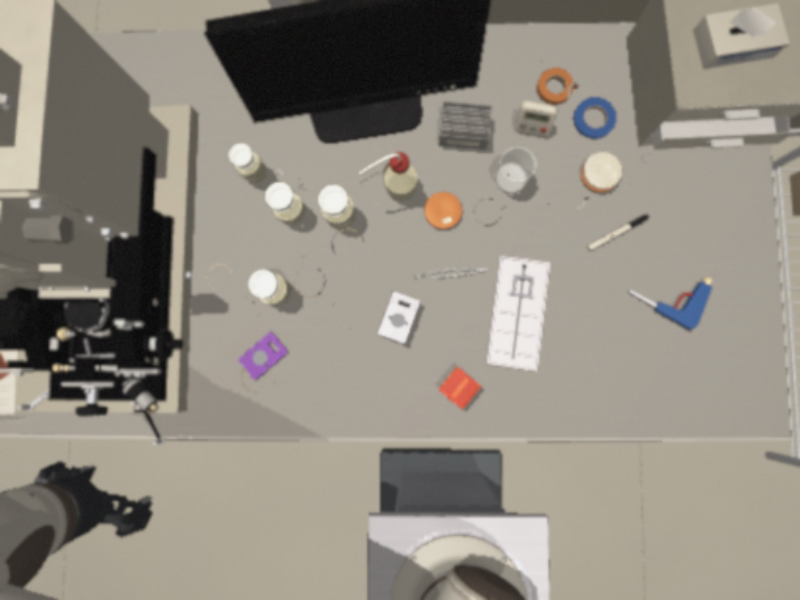

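View pics/sc.png

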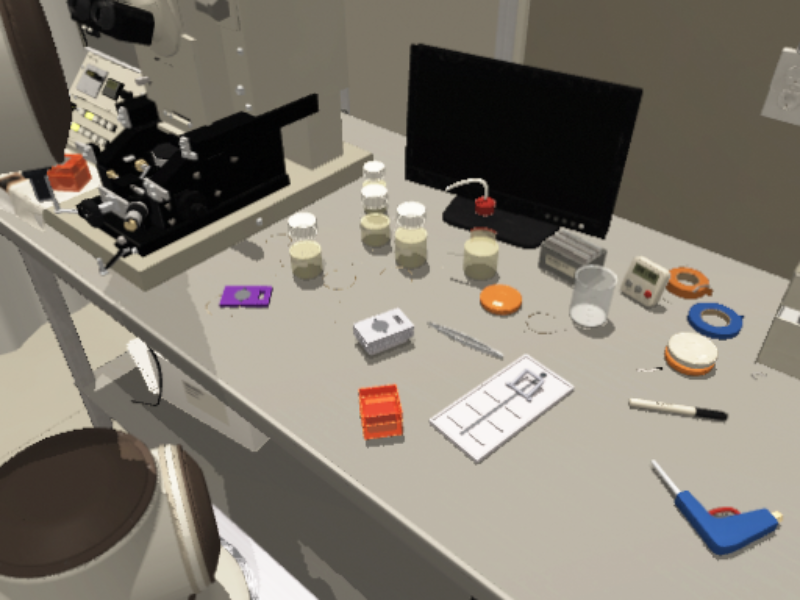

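Top view (800×600 scale): the stack is at about (399,318) with its slot end up, at (404,303). The tray spans (500,257)–(537,370) with the backrest at the top. The tweezers are at (450,272) and the red box at (460,387). The scene view agrees, and the purple plate is the decoy. Next I'll compute positions from enlarged crops.

```bash
python3 - <<'E'
from h import *
a=load('top0');b=load('sc0')
s=.64
for n,u,v in [('stackc',399,323),('tray1',489,362),('tray2',536,369),('tray3',549,262),('tray4',502,257),('box',460,387),('bench',440,330),('tweez',450,272),('traymid',505,330)]:
    print(n,dep(a,u*s,v*s).round(4))
for n,u,v in [('stackc',375,326),('tray',470,420)]: print(n,dep(b,u*s,v*s).round(4))
c1=cv2.resize(a['image'][155:245,235:360],(800,576),interpolation=cv2.INTER_CUBIC)
cv2.imwrite('pics/c1.png',c1)
E
```

```text
stackc [0.4889 0.1033 0.0323]
tray1 [ 0.4204 -0.0575  0.0097]
tray2 [ 0.4079 -0.1418  0.007 ]
tray3 [ 0.6017 -0.1696  0.0091]
tray4 [ 0.6116 -0.0845  0.0071]
box [ 0.3771 -0.0023  0.0482]
bench [4.784e-01 2.940e-02 2.000e-04]
tweez [5.851e-01 1.040e-02 4.000e-04]
traymid [ 0.478  -0.0877  0.0059]
stackc [0.4889 0.111  0.0365]
tray [ 0.4532 -0.0965  0.0081]
```

View pics/c1.png

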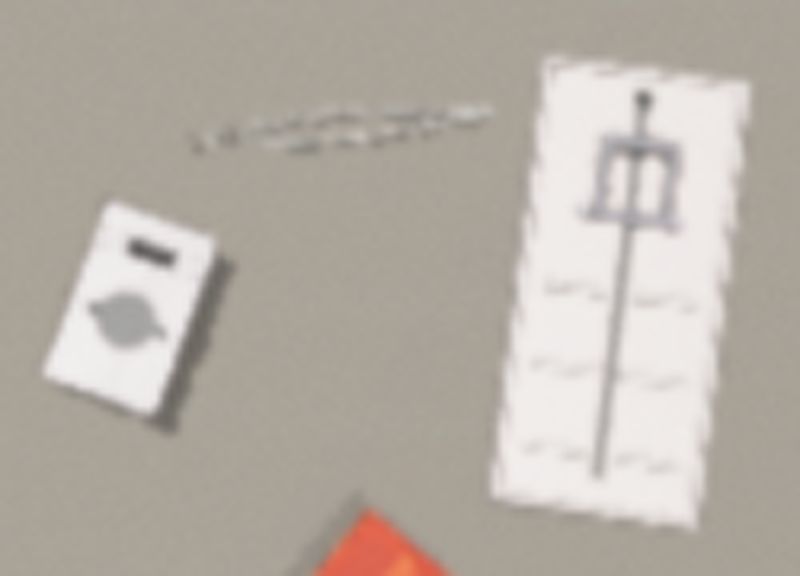

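Crop: the stack's corners are (110,202), (216,238), (158,415) and (43,377). The tray's corners are (542,58), (750,82), (697,528) and (490,497), and the ribs are at rows 290, 368 and 452. I'll turn these into poses.

```bash
cat >> h.py <<'E'
from scipy.spatial.transform import Rotation as R
def togo(P,yaw=None):
    "world target (tcp) -> tool-frame shift, turn deg so that tool x is at +-yaw"
    s=bot.get_state(); r=R.from_quat(s['ee_rot']).as_matrix(); d=r.T@(np.array(P)-s['ee_pos'])
    ax=np.arctan2(r[1,0],r[0,0]); out=None
    if yaw is not None:
        k=(yaw-ax+np.pi/2)%np.pi-np.pi/2; out=-np.degrees(k)
    print('t',round(s['t'],2),'tcp',s['ee_pos'].round(4),'toolx yaw',round(ax,4),'shift mm',(d*1000).round(1),'turn',out,'w',s['gripper_width'],'F',s['ft_force'].round(1),'j6',s['joints'][5].round(2))
E
python3 - <<'E'
from h import *
a=load('top0')
def cp(x,y,z): return atz(a,235+(x+.5)/6.4-.5,155+(y+.5)/6.4-.5,z)
S=np.array([cp(*p,.037) for p in [(110,202),(216,238),(158,415),(43,377)]])
T=np.array([cp(*p,.009) for p in [(542,58),(750,82),(697,528),(490,497)]])
for Q in (S,T):
    e=np.linalg.norm(Q-np.roll(Q,-1,0),axis=1)*1000; x=(Q[0]+Q[1]-Q[2]-Q[3])/2; y=(Q[0]-Q[1]+Q[3]-Q[2])/2
    print(Q.mean(0).round(4),e.round(1),'yaw',np.arctan2(x[1],x[0]).round(4),np.arctan2(-y[0],y[1]).round(4))
sc=S.mean(0); sy=-0.32
togo([*sc[:2],.25]); r=R.from_quat(bot.get_state()['ee_rot']).as_matrix();print(r.round(3))
w=grab('wrist','w0'); M=w['world_from_camera']; print(np.round(M,3),w['fx'])
E
```

```text
[0.4998 0.1037 0.037 ] [48.5 80.4 52.1 81.1] yaw -0.3395 -0.3246
[ 0.5101 -0.1111  0.009 ] [ 92.9 199.3  91.  196.6] yaw -0.1376 -0.1341
t 0.1 tcp [0.242  0.4937 0.2476] toolx yaw 2.6857 shift mm [-403.1 -236.7   -2.1] turn None w 0.08572141709403859 F [-0.7 -0.1  0.5] j6 1.57
[[-0.898  0.44  -0.001]
 [ 0.44   0.898 -0.001]
 [ 0.    -0.001 -1.   ]]
[[ 0.44  -0.854 -0.279  0.171]
 [ 0.898  0.418  0.138  0.529]
 [-0.001 -0.311  0.95   0.374]
 [ 0.     0.     0.     1.   ]] 339.2518115830809
```

```bash
python3 -m inch '[[[-0.03,-0.02,0,0],[-0.08,-0.05,0.01,-1],[-0.13,-0.08,0.02,-2],[-0.18,-0.11,0.03,-3],[-0.23,-0.14,0.04,-4],[-0.28,-0.17,0.045,-5],[-0.33,-0.2,0.05,-6],[-0.38,-0.225,0.05,-6.9],[-0.4,-0.237,0.05,-6.9],[-0.403,-0.237,0.05,-6.9],[-0.403,-0.237,0.05,-6.9]]]' 62 20
python3 - <<'E'
from h import *
w=grab('wrist','w1'); togo([.51,-.111,.2],-.136)
cv2.imwrite('pics/w1b.png',cv2.resize(w['image'],(800,600),interpolation=cv2.INTER_CUBIC))
E
```

```text
t: 1.52
ee_pos: [0.4994, 0.104, 0.1981]
ee_rot: [0.167, 0.986, 0.0, -0.0]
ft_force: [-0.7, 0.4, -0.5]
gripper_width: 0.0528
gripper_force: 0.0
t 1.57 tcp [0.4992 0.1044 0.1982] toolx yaw 2.8069 shift mm [ -80.9 -199.9   -1.8] turn -11.38264098137741 w 0.053042332810776555 F [-0.   0.1  0.5] j6 0.54
```

View pics/w1b.png

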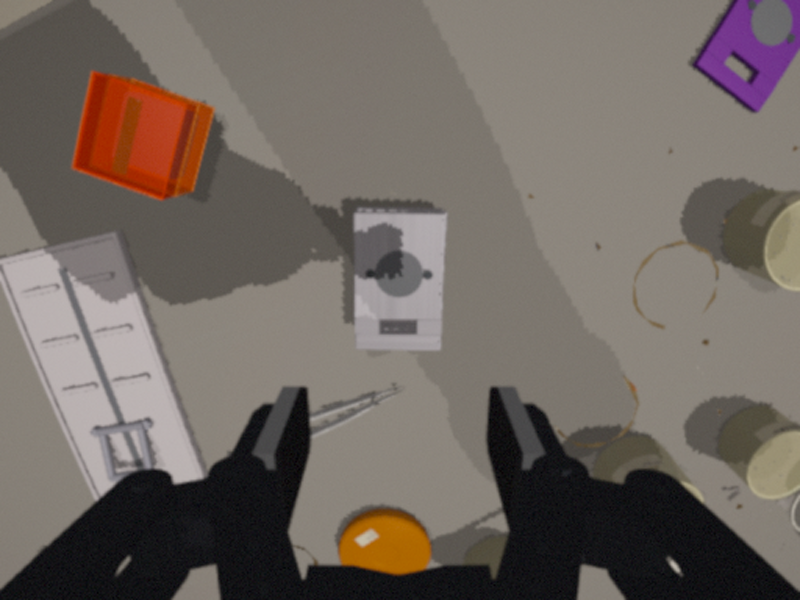

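Wrist view: the top plate's corners are (354,211), (447,212), (441,350) and (357,349). The slot is at (398,327), the pocket at (399,274), and the fingertips at about (295,388) and (500,388). The tray is at the left.

```bash
python3 - <<'E'
from h import *
w=load('w1');s=.64
f=lambda u,v,z: atz(w,(u+.5)*s-.5,(v+.5)*s-.5,z)
Q=np.array([f(*p,.037) for p in [(357,349),(441,350),(447,212),(354,211)]])
e=np.linalg.norm(Q-np.roll(Q,-1,0),axis=1)*1000; x=(Q[0]+Q[1]-Q[2]-Q[3])/2
print(Q.round(4),Q.mean(0).round(4),e.round(1),np.arctan2(x[1],x[0]))
# orientation of camera right in world as well
p=f(398,327,.037);q=f(399,274,.037);print('slot',p.round(4),'pocket',q.round(4),'yaw slot-pocket',np.arctan2(*(p-q)[[1,0]]))
print('zmap top',[dep(w,u*s,v*s)[2].round(4) for u,v in [(400,300),(420,240),(370,330)]])
# fingertips in tool frame
st=bot.get_state();r=R.from_quat(st['ee_rot']).as_matrix()
for u,v in [(300,395),(292,392),(497,395),(505,393),(300,410),(497,410)]:
    print(u,v,((r.T@(dep(w,u*s,v*s)-st['ee_pos']))*1000).round(1))
# slot stereo: top view slot crop px (151,251), pocket (128,321)
a=load('top0')
def cpr(x,y): return ray(a,235+(x+.5)/6.4-.5,155+(y+.5)/6.4-.5)
def tri(A,B):
    (o1,d1),(o2,d2)=A,B; t=np.linalg.lstsq(np.c_[d1,-d2],o2-o1,rcond=None)[0]; return (o1+d1*t[0]+o2+d2*t[1])/2,np.linalg.norm(o1+d1*t[0]-o2-d2*t[1])
g=lambda u,v: ray(w,(u+.5)*s-.5,(v+.5)*s-.5)
print(tri(cpr(151,251),g(398,327)),tri(cpr(128,321),g(399,274)))
E
```

```text
[[0.5311 0.0681 0.037 ]
 [0.5479 0.1145 0.037 ]
 [0.472  0.1422 0.037 ]
 [0.455  0.0949 0.037 ]] [0.5015 0.1049 0.037 ] [49.3 80.8 50.3 80.7] -0.34452262678108736
slot [0.526  0.0954 0.037 ] pocket [0.4963 0.1063 0.037 ] yaw slot-pocket -0.35273351432498984
zmap top [np.float64(0.0377), np.float64(0.0371), np.float64(0.0377)]
300 395 [ 11.2 -26.3   2.7]
292 392 [ 10.9 -28.9   5. ]
497 395 [11.2 27.4  2.6]
505 393 [11.  29.9  4.2]
300 410 [  8.2 -26.   -0.2]
497 410 [ 8.6 26.9 -1. ]
(array([0.52398279, 0.09567039, 0.04219244]), np.float64(0.00075006460230503)) (array([0.49405065, 0.10601586, 0.04369463]), np.float64(0.0020407283647669414))
```

```bash
python3 - <<'E'
from h import *
w=load('w1');st=bot.get_state();r=R.from_quat(st['ee_rot']).as_matrix()
for u in (186,190,194,314,318,322):
    print(u,[(r.T@(dep(w,u,v)-st['ee_pos'])*1000).round(1)[[0,2]].tolist() for v in (244,246,247,248,249,250,252)])
E
python3 -m inch '[[[-0.005,-0.015,0,0],[-0.015,-0.04,0,-1],[-0.03,-0.08,0,-3],[-0.045,-0.12,0,-5],[-0.06,-0.155,0,-7],[-0.07,-0.18,0,-9.5],[-0.07,-0.197,0,-11.4],[-0.07,-0.199,0,-11.4],[-0.07,-0.199,0,-11.4]]]'
python3 - <<'E'
from h import *
w=grab('wrist','w2'); togo([.51,-.111,.2],-.136)
cv2.imwrite('pics/w2b.png',cv2.resize(w['image'],(800,600),interpolation=cv2.INTER_CUBIC))
E
```

```text
186 [[-81.3, 197.2], [-83.6, 196.9], [10.5, 9.5], [10.3, 8.9], [10.8, 7.0], [10.8, 6.0], [10.9, 4.0]]
190 [[-81.1, 196.8], [-83.8, 197.4], [10.1, 10.3], [11.1, 7.4], [10.5, 7.5], [10.9, 5.9], [10.8, 4.2]]
194 [[-81.6, 197.7], [-84.1, 198.2], [9.7, 11.0], [10.9, 7.8], [10.9, 6.8], [10.4, 6.8], [10.2, 5.3]]
314 [[-81.3, 197.1], [-83.9, 197.6], [10.0, 10.5], [10.0, 9.5], [9.5, 9.6], [9.3, 8.9], [8.0, 9.6]]
318 [[-81.4, 197.4], [-83.7, 197.2], [10.2, 10.1], [11.0, 7.5], [10.7, 7.1], [11.0, 5.6], [10.4, 4.9]]
322 [[-81.0, 196.5], [-83.4, 196.6], [10.5, 9.4], [10.3, 8.8], [10.6, 7.3], [10.9, 5.7], [11.1, 3.6]]
t: 2.7
ee_pos: [0.5002, -0.107, 0.1985]
ee_rot: [0.068, 0.998, 0.0, 0.0]
ft_force: [0.2, 0.0, -0.5]
gripper_width: 0.053
gripper_force: 0.0
t 2.75 tcp [ 0.5002 -0.1067  0.1984] toolx yaw 3.0053 shift mm [-10.3  -2.9  -1.6] turn -0.01902164837390371 w 0.053145694656487434 F [-0.5 -0.1  0.9] j6 -0.07
```

View pics/w2b.png

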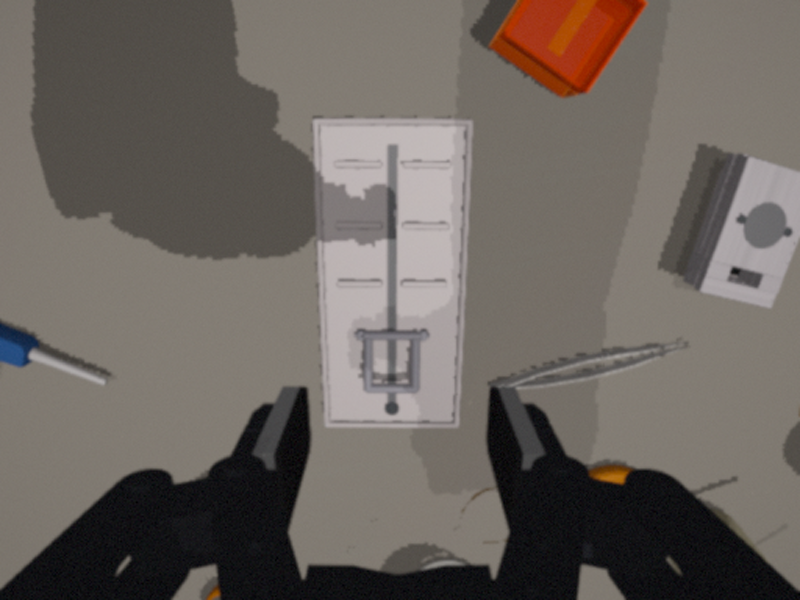

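Wrist view over the tray: the corners are (314,118), (473,121), (458,426) and (326,426). The ribs are at rows 164, 225 and 283, the hinge is at (392,335) and the crossbar at (390,387).

```bash
python3 - <<'E'
from h import *
w=load('w2');s=.64
c=lambda u,v:((u+.5)*s-.5,(v+.5)*s-.5)
f=lambda u,v,z: atz(w,*c(u,v),z)
Q=np.array([f(*p,.009) for p in [(326,426),(458,426),(473,119),(314,118)]])
e=np.linalg.norm(Q-np.roll(Q,-1,0),axis=1)*1000; x=(Q[0]+Q[1]-Q[2]-Q[3])/2
C=Q.mean(0);yaw=np.arctan2(x[1],x[0]);print(C.round(4),e.round(1),yaw)
for y in(-.136,yaw):
  Ry=R.from_euler('z',y).as_matrix()
  loc=lambda p:((Ry.T@(p-[C[0],C[1],0]))*1000).round(1)
  for n,p in [('rib1L',(359,283)),('rib1R',(423,283)),('rib2L',(357,225)),('rib2R',(426,225)),('rib3L',(358,164)),('rib3R',(426,164))]: print(n,loc(f(*p,.010)))
for n,p in [('floor',(430,250)),('floor',(350,380)),('rim',(468,250)),('hinge',(392,335)),('hingeL',(375,335))]: print(n,loc(dep(w,*c(*p))))
for u in (375,380,385,398,405):
  print(u,[loc(dep(w,*c(u,v))).tolist() for v in (378,381,384,387,389)])
print([loc(dep(w,*c(370,v))).tolist() for v in (345,355,365,375,385)],[loc(dep(w,*c(414,v))).tolist() for v in (345,355,365,375,385)])
g=lambda q:(togo(q,-.344))
Rp=R.from_euler('z',-.344).as_matrix(); print('grasp');g(np.array([.5015,.1049,.05])+Rp@[-.02,0,0])
E
```

```text
[ 0.5114 -0.1114  0.009 ] [ 90.1 198.4  90.5 199. ] -0.1442944491973354
rib1L [ -2.2 -20.7  10. ]
rib1R [-2.2 18.8 10. ]
rib2L [-38.2 -21.1  10. ]
rib2R [-38.1  20.1  10. ]
rib3L [-73.8 -19.8  10. ]
rib3R [-73.7  19.6  10. ]
rib1L [ -2.  -20.7  10. ]
rib1R [-2.3 18.7 10. ]
rib2L [-38.  -21.4  10. ]
rib2R [-38.3  19.7  10. ]
rib3L [-73.6 -20.4  10. ]
rib3R [-73.9  19.   10. ]
floor [-22.3  22.8   6.2]
floor [ 65.8 -28.    6.8]
rim [-21.2  46.9   0.3]
hinge [31.  -0.2 13. ]
hingeL [ 31.5 -11.   11.9]
375 [[65.1, -11.5, 4.9], [66.8, -11.5, 5.9], [62.2, -10.9, 19.5], [63.0, -10.8, 22.1], [64.7, -10.8, 21.5]]
380 [[63.9, -8.1, 7.2], [67.0, -8.1, 5.4], [61.4, -7.6, 21.0], [63.5, -7.6, 21.1], [64.2, -7.6, 22.4]]
385 [[64.4, -4.8, 6.2], [66.3, -4.8, 6.8], [61.2, -4.4, 21.3], [62.7, -4.4, 22.4], [64.6, -4.4, 21.6]]
398 [[64.0, 3.8, 6.8], [66.4, 3.9, 6.4], [61.3, 3.8, 20.9], [62.8, 3.8, 22.2], [63.8, 3.8, 23.0]]
405 [[64.3, 8.5, 6.1], [66.2, 8.5, 6.8], [60.9, 8.3, 21.8], [62.9, 8.3, 22.0], [63.5, 8.3, 23.5]]
[[37.5, -14.1, 14.2], [43.8, -14.1, 15.4], [50.0, -14.1, 17.1], [55.6, -14.0, 20.1], [62.2, -14.0, 20.9]] [[37.3, 13.8, 14.0], [43.8, 13.8, 15.0], [49.1, 13.8, 18.5], [55.4, 13.9, 20.1], [60.8, 13.9, 23.3]]
grasp
t 2.75 tcp [ 0.5002 -0.1067  0.1984] toolx yaw 3.0053 shift mm [ 47.1 213.9 148.4] turn 11.898500490347205 w 0.053145694656487434 F [-0.5 -0.1  0.9] j6 -0.07
```

```bash
python3 -m inch '[[[0.003,0.015,0,0],[0.012,0.055,0.01,2],[0.022,0.1,0.03,5],[0.033,0.15,0.05,8],[0.042,0.19,0.07,10.5],[0.046,0.208,0.09,11.9],[0.047,0.214,0.105,11.9],[0.047,0.214,0.115,11.9],[0.047,0.214,0.118,11.9],[0.047,0.214,0.118,11.9]]]' 74 20
python3 - <<'E'
from h import *
w=grab('wrist','w3')
Rp=R.from_euler('z',-.344).as_matrix(); togo(np.array([.5015,.1049,.0435])+Rp@[-.02,0,0],-.344)
cv2.imwrite('pics/w3b.png',cv2.resize(w['image'],(800,600),interpolation=cv2.INTER_CUBIC))
st=bot.get_state();r=R.from_quat(st['ee_rot']).as_matrix()
for u in (170,178,328,336):
    print(u,[(r.T@(dep(w,u,v)-st['ee_pos'])*1000).round(1).tolist() for v in (246,248,250)])
E
```

```text
t: 4.0
ee_pos: [0.483, 0.1105, 0.0806]
ee_rot: [0.172, 0.985, 0.0, 0.0]
ft_force: [0.4, 0.4, 0.4]
gripper_width: 0.0632
gripper_force: 0.0
t 4.05 tcp [0.4831 0.1106 0.0808] toolx yaw 2.7966 shift mm [ 0.8  0.8 37.3] turn -0.05972108150986859 w 0.06319956010605438 F [0.8 0.4 1.5] j6 0.57
170 [[-23.7, -56.5, 78.8], [-25.3, -56.7, 79.0], [11.1, -36.4, 6.1]]
178 [[-23.8, -51.2, 79.1], [-26.0, -51.6, 80.4], [11.4, -32.7, 5.4]]
328 [[-24.3, 50.2, 80.2], [-26.1, 50.5, 80.8], [11.2, 32.5, 6.1]]
336 [[-24.9, 56.0, 81.3], [-25.4, 55.6, 79.3], [11.3, 36.0, 5.8]]
```

View pics/w3b.png

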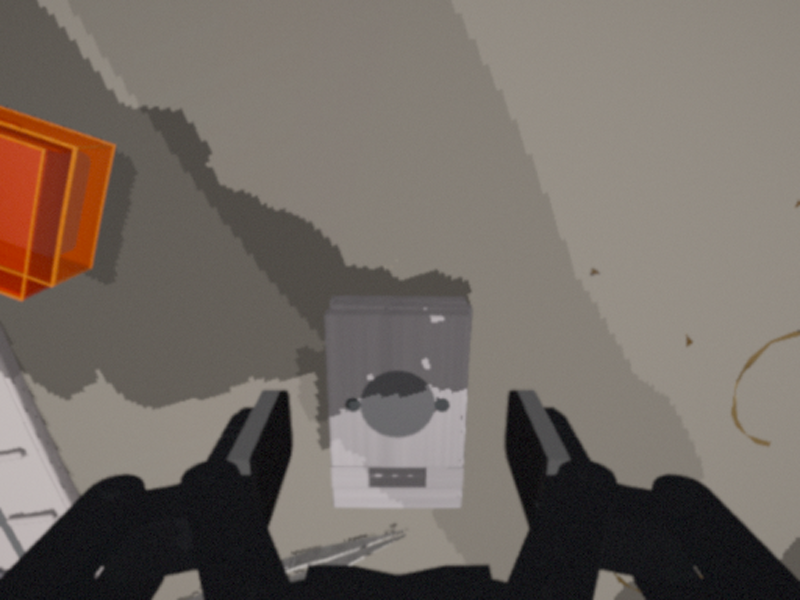

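The plate sits centred between the fingers (plate centre column 398, jaw centre 400). I'll descend and close.

```bash
python3 -m inch '[[[0.001,0,0.012,0],[0.001,0,0.025,0],[0.001,0,0.034,0],[0.001,0,0.037,0],[0.001,0,0.037,0],[0.001,0,0.037,0]]]'; python3 -m inch '[[[0,0,0,0],[0,0,0,0],[0,0,0,0],[0,0,0,0],[0,0,0,0]]]' 50 20
```

```text
t: 4.8
ee_pos: [0.4821, 0.1115, 0.0436]
ee_rot: [0.171, 0.985, 0.0, 0.0]
ft_force: [0.2, -0.6, -0.1]
gripper_width: 0.0627
gripper_force: 0.0
t: 5.42
ee_pos: [0.4822, 0.1116, 0.0438]
ee_rot: [0.171, 0.985, 0.0, 0.0]
ft_force: [-1.1, 0.3, 5.7]
gripper_width: 0.0493
gripper_force: 22.0
```

```bash
python3 -m inch '[[[0,0,-0.002,0],[0,0,-0.006,0],[0,0,-0.015,0],[0,0,-0.03,0],[0,0,-0.045,0],[0,0,-0.055,0],[0,0,-0.06,0],[0,0,-0.06,0]]]'
cat >> h.py <<'E'
TC=np.array([.5112,-.1115,0]);TY=-.139
def tray(x,y,z): return TC+R.from_euler('z',TY).as_matrix()@np.array([x,y,z])
E
python3 - <<'E'
from h import *
togo(tray(.022,-.0005,.10),TY)
a=grab('top','t1');print('stack z',[dep(a,u*.64,v*.64)[2].round(4) for u,v in [(405,295),(392,327),(410,310)]])
E
```

```text
t: 6.42
ee_pos: [0.4819, 0.1115, 0.1035]
ee_rot: [0.171, 0.985, 0.0, 0.0]
ft_force: [0.3, -0.4, -1.7]
gripper_width: 0.0492
gripper_force: 20.9
t 6.42 tcp [0.4819 0.1115 0.1035] toolx yaw 2.7975 shift mm [-124.4 -196.     3.5] turn -11.751391978262552 w 0.049245143861565525 F [ 0.3 -0.4 -1.7] j6 0.57
stack z [np.float64(0.5603), np.float64(0.5665), np.float64(0.5567)]
```

```bash
python3 -m inch '[[[-0.008,-0.012,0,0],[-0.025,-0.04,0,-1],[-0.05,-0.08,0,-4],[-0.075,-0.12,0,-7],[-0.1,-0.16,0,-10],[-0.117,-0.185,0,-11.7],[-0.123,-0.194,0,-11.7],[-0.124,-0.196,0,-11.7],[-0.124,-0.196,0.01,-11.7],[-0.124,-0.196,0.025,-11.7],[-0.124,-0.196,0.035,-11.7],[-0.124,-0.196,0.04,-11.7],[-0.124,-0.196,0.04,-11.7],[-0.124,-0.196,0.04,-11.7]]]'
python3 - <<'E'
from h import *
togo(tray(.022,-.0005,.06),TY)
w=grab('wrist','w4');a=grab('top','t2');print('stack z',[dep(a,u*.64,v*.64)[2].round(4) for u,v in [(405,295),(392,327),(410,310)]])
cv2.imwrite('pics/w4b.png',cv2.resize(w['image'],(800,600),interpolation=cv2.INTER_CUBIC))
E
```

```text
t: 8.22
ee_pos: [0.5327, -0.1149, 0.0637]
ee_rot: [0.07, 0.998, -0.0, 0.0]
ft_force: [-0.6, -0.2, -0.6]
gripper_width: 0.0492
gripper_force: 21.0
t 8.22 tcp [ 0.5327 -0.1149  0.0637] toolx yaw 3.0017 shift mm [-0.2 -0.1  3.7] turn -0.04941123253929263 w 0.049244449619553654 F [-0.6 -0.2 -0.6] j6 -0.07
stack z [np.float64(-0.0035), np.float64(0.0277), np.float64(0.0281)]
```

View pics/w4b.png

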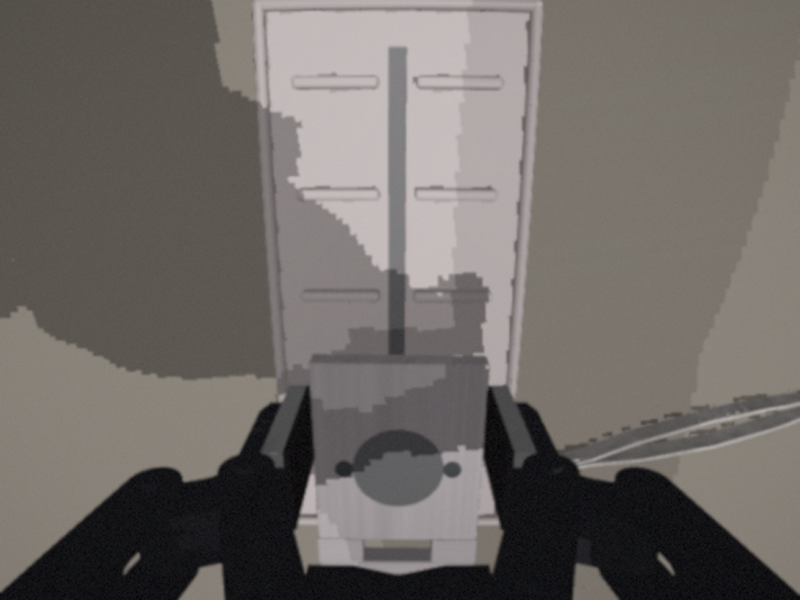

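Wrist view: the plate is held square, with its plain-end top edge at row 355 (columns 312–488). The ribs are at rows 81, 193 and 295. Two plates remain on the stack. I'll check the foot position and lower to just above the crossbar.

```bash
python3 - <<'E'
from h import *
w=load('w4');s=.64
f=lambda u,v,z: R.from_euler('z',TY).as_matrix().T@(atz(w,(u+.5)*s-.5,(v+.5)*s-.5,z)-TC)*1000
for p in [(312,355,.057),(488,356,.057),(314,363,.05),(486,363,.05),(340,299,.01),(450,299,.01),(340,197,.01),(450,197,.01)]: print(p,f(*p).round(1))
E
python3 -m inch '[[[0,0,0.005,0],[0,0,0.012,0],[0,0,0.018,0],[0,0,0.021,0],[0,0,0.022,0],[0,0,0.022,0],[0,0,0.022,0]]]'
```

```text
(312, 355, 0.057) [  0.3 -23.3  57. ]
(488, 356, 0.057) [ 0.6 24.8 57. ]
(314, 363, 0.05) [  5.8 -24.1  50. ]
(486, 363, 0.05) [ 5.9 25.6 50. ]
(340, 299, 0.01) [ -0.9 -20.5  10. ]
(450, 299, 0.01) [-0.9 18.7 10. ]
(340, 197, 0.01) [-36.9 -19.3  10. ]
(450, 197, 0.01) [-36.9  17.7  10. ]
t: 9.2
ee_pos: [0.5326, -0.1149, 0.0415]
ee_rot: [0.07, 0.998, -0.0, 0.0]
ft_force: [0.4, 0.6, -1.5]
gripper_width: 0.0494
gripper_force: 21.0
```

```bash
python3 -m inch '[[[-0.0015,0,0.001,0],[-0.0015,0,0.002,0],[-0.0015,0,0.003,0],[-0.0015,0,0.004,0],[-0.0015,0,0.005,0]]]';python3 -m inch '[[[0,0,0.001,0],[0,0,0.0015,0],[0,0,0.0015,0]]]'; python3 -m inch '[[[0,0,0.001,0],[0,0,0.0015,0],[0,0,0.0015,0]]]'
```

```text
t: 9.82
ee_pos: [0.5339, -0.1151, 0.0362]
ee_rot: [0.07, 0.998, -0.0, -0.0]
ft_force: [-0.4, 0.3, -1.4]
gripper_width: 0.0494
gripper_force: 21.0
t: 10.2
ee_pos: [0.5339, -0.1151, 0.035]
ee_rot: [0.07, 0.998, -0.0, 0.0]
ft_force: [-2.0, 0.5, 1.4]
gripper_width: 0.0494
gripper_force: 21.3
t: 10.58
ee_pos: [0.534, -0.1152, 0.0334]
ee_rot: [0.07, 0.998, -0.0, 0.0]
ft_force: [-2.1, 0.3, 4.3]
gripper_width: 0.0493
gripper_force: 21.5
```

```bash
python3 -m inch '[[[0,0,0.001,0],[0,0,0.002,0],[0,0,0.003,0],[0,0,0.003,0]]]'; python3 -m inch '[[[0,0,0.001,0],[0,0,0.002,0],[0,0,0.002,0]]]'
```

```text
t: 11.08
ee_pos: [0.5338, -0.1152, 0.0301]
ee_rot: [0.07, 0.998, -0.0, -0.0]
ft_force: [-1.2, -0.7, 3.8]
gripper_width: 0.0493
gripper_force: 21.6
t: 11.45
ee_pos: [0.5339, -0.1151, 0.0282]
ee_rot: [0.07, 0.998, 0.0, -0.0]
ft_force: [-1.8, -1.1, 3.1]
gripper_width: 0.049
gripper_force: 21.6
```

```bash
python3 -m inch '[[[0,0,0.001,0],[0,0,0.002,0],[0,0,0.002,0]]]'; python3 -m inch '[[[0,0,0.001,0],[0,0,0.001,0]]]'; python3 -m inch '[[[0,0,0.001,0],[0,0,0.001,0]]]'
python3 - <<'E'
from h import *
w=grab('wrist','w5')
cv2.imwrite('pics/w5b.png',cv2.resize(w['image'],(800,600),interpolation=cv2.INTER_CUBIC))
st=bot.get_state()
Rt=R.from_euler('z',TY).as_matrix().T
for u in (230,280):
  print(u,[ (Rt@(dep(w,u,v)-TC)*1000).round(1)[[0,2]].tolist() for v in (205,212,218,222,226,230,234,240,260,280,320,345)])
E
```

```text
t: 11.82
ee_pos: [0.5339, -0.1151, 0.0262]
ee_rot: [0.07, 0.998, 0.0, -0.0]
ft_force: [-1.8, -1.7, 4.5]
gripper_width: 0.0491
gripper_force: 21.7
t: 12.08
ee_pos: [0.534, -0.1151, 0.0252]
ee_rot: [0.07, 0.998, -0.0, 0.0]
ft_force: [-2.0, -2.0, 3.5]
gripper_width: 0.0494
gripper_force: 21.7
t: 12.32
ee_pos: [0.534, -0.1151, 0.0243]
ee_rot: [0.07, 0.998, -0.0, 0.0]
ft_force: [-1.2, -1.8, 2.9]
gripper_width: 0.0493
gripper_force: 21.8
230 [[-4.4, 6.6], [-2.7, 10.8], [2.2, 5.9], [4.0, 6.4], [5.7, 7.0], [4.7, 13.7], [6.2, 14.6], [9.0, 14.9], [16.8, 18.8], [27.1, 18.5], [44.2, 24.7], [55.4, 28.2]]
280 [[-4.6, 7.2], [-2.7, 10.9], [1.3, 8.1], [4.0, 6.4], [5.8, 6.8], [4.7, 13.7], [6.2, 14.6], [9.2, 14.4], [17.3, 17.8], [25.9, 20.5], [44.7, 24.1], [56.0, 27.7]]
```

Depth map: the plate slopes about 0.26 rad with its foot about on the floor, roughly 5 mm to +x of the rib face. I'll slide it home now.

```bash
python3 -m inch '[[[0.001,0,0,0],[0.002,0,0,0],[0.003,0,0,0],[0.003,0,0,0]]]'; python3 -m inch '[[[0.001,0,0,0],[0.001,0,0,0]]]'; python3 -m inch '[[[0.001,0,0,0],[0.001,0,0,0]]]'
```

```text
t: 12.88
ee_pos: [0.5307, -0.1146, 0.024]
ee_rot: [0.07, 0.998, 0.0, -0.0]
ft_force: [-0.2, -0.3, -0.7]
gripper_width: 0.0496
gripper_force: 21.5
t: 13.12
ee_pos: [0.5297, -0.1145, 0.0241]
ee_rot: [0.07, 0.998, 0.0, -0.0]
ft_force: [-0.3, 0.1, -0.2]
gripper_width: 0.0491
gripper_force: 21.4
t: 13.38
ee_pos: [0.5289, -0.1144, 0.0242]
ee_rot: [0.07, 0.998, 0.0, -0.0]
ft_force: [0.7, -0.2, -2.2]
gripper_width: 0.0495
gripper_force: 21.4
```

```bash
python3 -m inch '[[[0.001,0,0,0],[0.001,0,0,0]]]'; python3 -m inch '[[[0.001,0,0,0],[0.001,0,0,0]]]'
python3 - <<'E'
from h import *
w=grab('wrist','w6')
Rt=R.from_euler('z',TY).as_matrix().T
for u in (230,280):
  print(u,[ (Rt@(dep(w,u,v)-TC)*1000).round(1)[[0,2]].tolist() for v in (205,207,209,211,213,215,217,219,222,224,226,230,234,240,260,280,320,345)])
E
```

```text
t: 13.62
ee_pos: [0.5287, -0.1144, 0.0246]
ee_rot: [0.07, 0.998, -0.0, 0.001]
ft_force: [3.9, -0.6, -2.2]
gripper_width: 0.0494
gripper_force: 21.3
t: 13.88
ee_pos: [0.5285, -0.1144, 0.025]
ee_rot: [0.07, 0.998, -0.0, 0.002]
ft_force: [8.8, -1.4, -2.5]
gripper_width: 0.0496
gripper_force: 21.5
230 [[-9.7, 6.5], [-9.0, 7.0], [-7.8, 6.5], [-6.6, 5.9], [-5.5, 5.7], [-4.9, 6.7], [-3.9, 6.7], [-4.0, 9.1], [-3.1, 10.6], [-2.1, 10.5], [-0.8, 9.7], [-0.8, 14.2], [0.6, 15.2], [2.7, 16.9], [12.5, 17.0], [21.2, 19.8], [39.1, 24.8], [51.4, 27.3]]
280 [[-9.7, 6.6], [-8.8, 6.7], [-7.9, 6.8], [-6.7, 6.3], [-6.0, 6.8], [-4.9, 6.7], [-4.0, 6.7], [-4.0, 9.1], [-2.6, 9.4], [-1.9, 10.1], [-1.5, 11.4], [-0.9, 14.4], [0.3, 15.9], [3.3, 15.7], [11.8, 18.3], [20.8, 20.4], [-62.4, 150.9], [51.0, 27.7]]
```

Contact with the rib: x force 8.8 N, plain-end upper edge at x ≈ −1. I'll ease the push and lower until it rests on the floor.

```bash
python3 -m inch '[[[-0.001,0,0,0],[-0.001,0,0.001,0],[-0.001,0,0.001,0]]]'; python3 -m inch '[[[0,0,0.001,0],[0,0,0.001,0]]]'
```

```text
t: 14.3
ee_pos: [0.5287, -0.1144, 0.0239]
ee_rot: [0.07, 0.998, -0.0, 0.001]
ft_force: [5.7, -0.7, 2.8]
gripper_width: 0.0493
gripper_force: 21.9
t: 14.55
ee_pos: [0.5289, -0.1144, 0.0234]
ee_rot: [0.07, 0.998, -0.0, 0.001]
ft_force: [3.8, -0.7, 7.2]
gripper_width: 0.0495
gripper_force: 22.3
```

```bash
python3 -m inch '[[[-0.0005,0,0.0005,0],[-0.0005,0,0.001,0],[-0.0005,0,0.001,0]]]'
python3 - <<'E'
from h import *
w=grab('wrist','w7')
Rt=R.from_euler('z',TY).as_matrix().T
for u in (230,280):
  P=np.array([(Rt@(dep(w,u,v)-TC)*1000)[[0,2]] for v in range(232,346,3)]);P=P[P[:,1]<40]
  k=np.polyfit(P[:,0],P[:,1],1);print(k, np.arctan(k[0]))
E
```

```text
t: 14.92
ee_pos: [0.529, -0.1145, 0.0233]
ee_rot: [0.07, 0.998, -0.0, 0.001]
ft_force: [-2.0, 1.1, 15.7]
gripper_width: 0.0492
gripper_force: 23.2
[ 0.24884811 13.45626658] 0.24389423487378398
[ 0.24887756 13.44802107] 0.24392196823862994
```

```bash
python3 -m inch '[[[0,0,-0.0005,0],[0,0,-0.001,0],[0,0,-0.001,0]]]'; python3 -m inch '[[[0,0,0,0],[0,0,0,0],[0,0,0,0],[0,0,0,0]]]' 68; python3 -m inch '[[[0,0,-0.005,0],[0,0,-0.015,0],[0,0,-0.04,0],[0,0,-0.075,0],[0,0,-0.09,0],[0,0,-0.09,0]]]' 74
python3 - <<'E'
from h import *
w=grab('wrist','w8')
cv2.imwrite('pics/w8b.png',cv2.resize(w['image'],(800,600),interpolation=cv2.INTER_CUBIC))
Rp=R.from_euler('z',-.344).as_matrix(); togo(np.array([.5015,.1049,.10])+Rp@[-.02,0,0],-.344)
E
```

```text
t: 15.35
ee_pos: [0.5289, -0.1144, 0.0233]
ee_rot: [0.07, 0.998, -0.0, 0.001]
ft_force: [2.1, -0.1, 6.8]
gripper_width: 0.0496
gripper_force: 22.4
t: 15.85
ee_pos: [0.5282, -0.1143, 0.022]
ee_rot: [0.07, 0.998, 0.0, -0.0]
ft_force: [-1.0, 0.1, 0.7]
gripper_width: 0.0584
gripper_force: 0.0
t: 16.6
ee_pos: [0.5291, -0.1145, 0.1133]
ee_rot: [0.07, 0.998, -0.0, 0.001]
ft_force: [-0.9, -1.1, 0.5]
gripper_width: 0.063
gripper_force: 0.0
t 16.65 tcp [ 0.5285 -0.1143  0.112 ] toolx yaw 3.0017 shift mm [ 76.9 217.4  12. ] turn 11.69476647395565 w 0.06300155267011251 F [-0.4 -0.7  0.2] j6 -0.07
```

View pics/w8b.png

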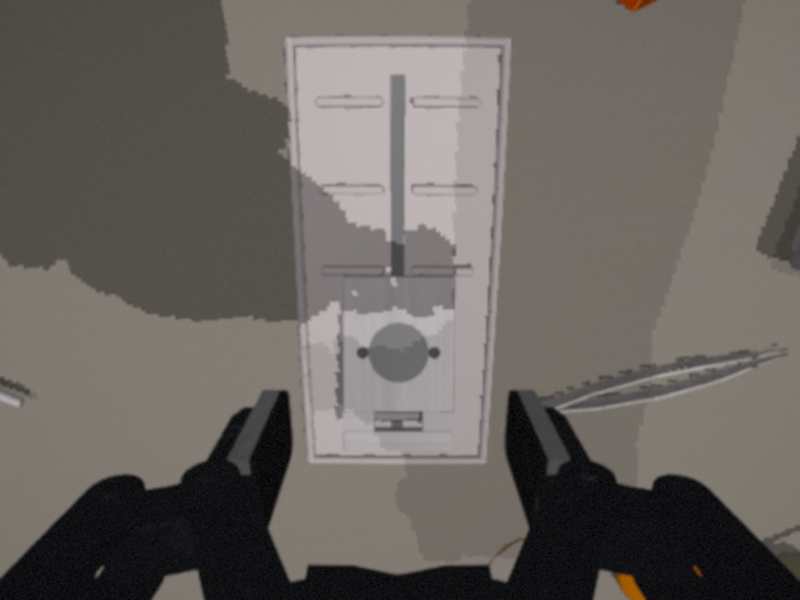

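Plate 1 is home: its plain end is flush at the first rib (row 275), columns 343–454, centred on the groove at 397, leaning on the crossbar. Next is the middle plate.

```bash
python3 -m inch '[[[0.005,0.015,0,0],[0.018,0.05,0,2],[0.035,0.1,0,5],[0.053,0.15,0.005,8],[0.068,0.19,0.01,10.5],[0.075,0.21,0.02,11.7],[0.077,0.2175,0.03,11.7],[0.077,0.2175,0.037,11.7],[0.077,0.2175,0.037,11.7],[0.077,0.2175,0.037,11.7]]]'
cat >> h.py <<'E'
def plate(n,zt):
    "pose of plate top in wrist depth map"
    w=grab('wrist',n); h,wd=w['z_map'].shape
    V,U=np.mgrid[0:h,0:wd]
    K=np.array([[w['fx'],0,w['cx']],[0,w['fy'],w['cy']],[0,0,1]])
    p=cv2.undistortPoints(np.stack([U.ravel(),V.ravel()],1).astype(float)[:,None],K,np.array(w['distortion'],float))[:,0]
    M=np.array(w['world_from_camera']); D=w['z_map'].ravel()
    P=(np.c_[p[:,0],-p[:,1],-np.ones(len(p))]*D[:,None])@M[:3,:3].T+M[:3,3]
    m=(abs(P[:,2]-zt)<.0035)&(np.hypot(*(P[:,:2]-[.5015,.1049]).T)<.055)&(D>.1)
    Q=cv2.morphologyEx((m.reshape(h,wd)*255).astype(np.uint8),cv2.MORPH_OPEN,np.ones((5,5)))
    i=Q.ravel()>0; r=cv2.minAreaRect((P[i][:,:2]*1000).astype(np.float32)); print('plate',r,'z',np.median(P[i][:,2]),i.sum())
E
python3 - <<'E'
from h import *
plate('w9',.030)
Rp=R.from_euler('z',-.344).as_matrix(); togo(np.array([.5015,.1049,.0365])+Rp@[-.02,0,0],-.344)
E
```

```text
t: 17.9
ee_pos: [0.4828, 0.1111, 0.0755]
ee_rot: [0.172, 0.985, -0.0, 0.0]
ft_force: [1.0, -0.9, -0.9]
gripper_width: 0.0636
gripper_force: 0.0
plate ((500.52166748046875, 104.7805404663086), (50.31376266479492, 81.36514282226562), 68.77617645263672) z 0.03078928054953703 10523
t 17.95 tcp [0.4829 0.1112 0.0756] toolx yaw 2.7965 shift mm [ 0.4  0.4 39.1] turn -0.06529152706808872 w 0.06332604484851773 F [-0.9 -0.8  0.5] j6 0.57
```

```bash
python3 -m inch '[[[0.0005,0,0.012,0],[0.0005,0,0.025,0],[0.0005,0,0.035,0],[0.0005,0,0.039,0],[0.0005,0,0.039,0],[0.0005,0,0.039,0]]]'; python3 -m inch '[[[0,0,0,0],[0,0,0,0],[0,0,0,0],[0,0,0,0],[0,0,0,0]]]' 50 20; python3 -m inch '[[[0,0,-0.002,0],[0,0,-0.006,0],[0,0,-0.015,0],[0,0,-0.03,0],[0,0,-0.05,0],[0,0,-0.063,0],[0,0,-0.067,0],[0,0,-0.067,0]]]'
python3 - <<'E'
from h import *
togo(tray(-.014,-.0005,.10),TY)
E
```

```text
t: 18.7
ee_pos: [0.4823, 0.112, 0.0367]
ee_rot: [0.171, 0.985, 0.0, 0.0]
ft_force: [-0.4, 0.9, -0.3]
gripper_width: 0.0631
gripper_force: 0.0
t: 19.32
ee_pos: [0.4824, 0.1119, 0.0369]
ee_rot: [0.171, 0.985, 0.0, 0.0]
ft_force: [-1.5, -1.4, 5.9]
gripper_width: 0.0496
gripper_force: 22.2
t: 20.32
ee_pos: [0.4821, 0.1119, 0.1033]
ee_rot: [0.171, 0.985, -0.0, 0.0]
ft_force: [-1.2, -0.1, -1.3]
gripper_width: 0.0498
gripper_force: 20.8
t 20.32 tcp [0.4821 0.1119 0.1033] toolx yaw 2.7975 shift mm [ -89.2 -203.9    3.3] turn -11.752832220019204 w 0.04979256072790924 F [-1.2 -0.1 -1.3] j6 0.57
```

```bash
python3 -m inch '[[[-0.006,-0.012,0,0],[-0.018,-0.04,0,-1],[-0.036,-0.08,0,-4],[-0.054,-0.12,0,-7],[-0.072,-0.162,0,-10],[-0.083,-0.19,0,-11.7],[-0.088,-0.202,0,-11.7],[-0.089,-0.204,0.01,-11.7],[-0.089,-0.204,0.025,-11.7],[-0.089,-0.204,0.045,-11.7],[-0.089,-0.204,0.055,-11.7],[-0.089,-0.204,0.06,-11.7],[-0.089,-0.204,0.06,-11.7],[-0.089,-0.204,0.06,-11.7]]]'
python3 - <<'E'
from h import *
togo(tray(-.0145,-.0005,.04),TY)
w=grab('wrist','w10')
Rt=R.from_euler('z',TY).as_matrix().T
for u in (230,280):
  print(u,[ (Rt@(dep(w,u,v)-TC)*1000).round(1)[[0,2]].tolist() for v in (200,204,208,212,216,220,224,226,228,230,232,234,240,260)])
E
```

```text
t: 22.08
ee_pos: [0.4974, -0.1101, 0.0439]
ee_rot: [0.07, 0.998, -0.0, 0.0]
ft_force: [-0.1, 0.6, -0.7]
gripper_width: 0.0493
gripper_force: 20.9
t 22.07 tcp [ 0.4974 -0.1101  0.0439] toolx yaw 3.0019 shift mm [0.7 0.  3.9] turn -0.03944242220436448 w 0.04926154121894691 F [-0.1  0.6 -0.7] j6 -0.08
230 [[-38.2, 10.1], [-35.2, 7.8], [-32.3, 5.8], [-30.4, 6.5], [-28.3, 6.9], [-26.2, 7.3], [-33.9, 30.6], [-34.2, 33.3], [-34.8, 37.1], [-34.5, 38.4], [-33.2, 37.6], [-32.2, 37.5], [-29.5, 37.6], [-19.9, 37.9]]
280 [[-38.5, 11.2], [-34.8, 6.7], [-32.6, 6.5], [-30.3, 6.4], [-28.1, 6.5], [-26.0, 6.6], [-23.7, 6.7], [-33.7, 32.2], [-33.6, 34.2], [-33.6, 36.4], [-32.9, 37.0], [-32.4, 37.9], [-29.4, 37.6], [-20.0, 38.2]]
```

```bash
python3 -m inch '[[[0,0,0.001,0],[0,0,0.002,0],[0,0,0.003,0],[0,0,0.004,0],[0,0,0.004,0]]]'; python3 -m inch '[[[0,0,0.001,0],[0,0,0.002,0],[0,0,0.002,0]]]';python3 -m inch '[[[0,0,0.001,0],[0,0,0.002,0],[0,0,0.002,0]]]'
```

```text
t: 22.75
ee_pos: [0.497, -0.1101, 0.0392]
ee_rot: [0.07, 0.998, 0.0, -0.0]
ft_force: [-0.1, -0.1, -1.7]
gripper_width: 0.0496
gripper_force: 20.9
t: 23.12
ee_pos: [0.4971, -0.1101, 0.0373]
ee_rot: [0.07, 0.998, 0.0, 0.0]
ft_force: [0.6, -0.3, -0.4]
gripper_width: 0.0496
gripper_force: 20.9
t: 23.5
ee_pos: [0.4971, -0.1102, 0.0353]
ee_rot: [0.07, 0.998, -0.0, 0.0]
ft_force: [-0.1, -0.9, 1.2]
gripper_width: 0.0492
gripper_force: 20.6
```

```bash
python3 -m inch '[[[0,0,0.001,0],[0,0,0.002,0],[0,0,0.003,0],[0,0,0.003,0]]]'; python3 -m inch '[[[0,0,0.001,0],[0,0,0.002,0],[0,0,0.003,0],[0,0,0.003,0]]]';python3 -m inch '[[[0,0,0.001,0],[0,0,0.002,0],[0,0,0.0025,0],[0,0,0.0025,0]]]'
cat >> h.py <<'E'
def prof(n,vs,us=(230,280),fit=None):
    w=grab('wrist',n);Rt=R.from_euler('z',TY).as_matrix().T
    for u in us:
        print(u,[(Rt@(dep(w,u,v)-TC)*1000).round(1)[[0,2]].tolist() for v in vs])
        if fit:
            P=np.array([(Rt@(dep(w,u,v)-TC)*1000)[[0,2]] for v in range(*fit,3)]);P=P[(P[:,1]<40)&(P[:,1]>10)]
            k=np.polyfit(P[:,0],P[:,1],1);print('fit',k,np.arctan(k[0]))
E
python3 -c "
from h import *
prof('w11',range(206,236,2),fit=(236,290))"
```

```text
t: 24.0
ee_pos: [0.4971, -0.1102, 0.0323]
ee_rot: [0.07, 0.998, -0.0, 0.0]
ft_force: [-0.8, -2.1, 1.3]
gripper_width: 0.0494
gripper_force: 20.5
t: 24.5
ee_pos: [0.497, -0.1101, 0.0292]
ee_rot: [0.07, 0.998, -0.0, -0.0]
ft_force: [-1.2, -1.3, 0.9]
gripper_width: 0.0496
gripper_force: 20.5
t: 25.0
ee_pos: [0.497, -0.1101, 0.0267]
ee_rot: [0.07, 0.998, 0.0, -0.0]
ft_force: [-0.5, -0.9, 1.8]
gripper_width: 0.0493
gripper_force: 20.5
230 [[-40.9, 8.3], [-39.7, 7.6], [-39.6, 9.8], [-38.7, 10.1], [-37.9, 10.4], [-37.1, 11.0], [-34.2, 6.2], [-33.3, 6.5], [-32.2, 6.1], [-31.4, 6.7], [-33.6, 14.1], [-33.9, 17.0], [-33.1, 17.3], [-32.0, 17.1], [-31.0, 16.8]]
fit [ 0.20689046 23.78284966] 0.20401213875240673
280 [[-40.6, 7.3], [-39.9, 8.1], [-39.4, 9.4], [-38.6, 9.8], [-37.7, 10.0], [-37.4, 11.7], [-34.0, 5.7], [-33.1, 5.8], [-32.0, 5.6], [-31.7, 7.5], [-33.5, 13.8], [-33.7, 16.5], [-32.9, 16.9], [-32.4, 17.9], [-31.4, 17.9]]
fit [ 0.1491635  22.44481537] 0.14807174985123828
```

```bash
python3 -m inch '[[[0,0,0.001,0],[0,0,0.002,0],[0,0,0.002,0]]]'; python3 -m inch '[[[0.001,0,0,0],[0.002,0,0,0],[0.002,0,0,0]]]';python3 -m inch '[[[0.001,0,0,0],[0.001,0,0,0]]]'
python3 -c "
from h import *
prof('w12',range(212,240,2),fit=(240,290))"
```

```text
t: 25.42
ee_pos: [0.4971, -0.1101, 0.0247]
ee_rot: [0.07, 0.998, 0.0, 0.0]
ft_force: [-0.4, -0.9, 2.4]
gripper_width: 0.0492
gripper_force: 20.5
t: 25.8
ee_pos: [0.4949, -0.1097, 0.0247]
ee_rot: [0.07, 0.998, 0.0, -0.0]
ft_force: [-0.4, 1.4, 1.3]
gripper_width: 0.0492
gripper_force: 20.6
t: 26.05
ee_pos: [0.4941, -0.1097, 0.0247]
ee_rot: [0.07, 0.998, 0.0, -0.0]
ft_force: [1.2, 0.5, -0.8]
gripper_width: 0.0494
gripper_force: 21.0
230 [[-41.7, 7.8], [-40.6, 7.5], [-40.1, 8.7], [-39.6, 9.9], [-38.8, 10.4], [-37.9, 10.4], [-36.6, 9.7], [-36.0, 10.6], [-36.1, 12.9], [-35.8, 14.6], [-34.9, 14.6], [-33.8, 14.3], [-32.8, 14.2], [-32.2, 15.0]]
fit [ 0.19248831 21.90186338] 0.19016246296928055
280 [[-41.5, 7.4], [-40.2, 6.7], [-40.2, 9.0], [-39.3, 9.3], [-39.2, 11.3], [-38.1, 11.1], [-36.8, 10.1], [-36.1, 10.8], [-36.6, 14.2], [-36.3, 15.7], [-34.9, 14.7], [-33.4, 13.4], [-33.0, 14.8], [-32.2, 15.1]]
fit [ 0.22642848 22.55717599] 0.22267366927121654
```

```bash
python3 -m inch '[[[0.0005,0,0.0005,0],[0.001,0,0.001,0],[0.001,0,0.001,0]]]'; python3 -m inch '[[[0.0005,0,0,0],[0.001,0,0,0],[0.001,0,0,0]]]'
```

```text
t: 26.48
ee_pos: [0.494, -0.1097, 0.0244]
ee_rot: [0.07, 0.998, -0.0, 0.001]
ft_force: [5.3, -0.2, 4.4]
gripper_width: 0.0497
gripper_force: 21.4
t: 26.85
ee_pos: [0.4938, -0.1097, 0.0245]
ee_rot: [0.07, 0.998, -0.0, 0.002]
ft_force: [9.1, -0.3, 0.5]
gripper_width: 0.0492
gripper_force: 21.0
```

```bash
python3 -m inch '[[[0,0,0.0005,0],[0,0,0.001,0],[0,0,0.001,0]]]'
```

```text
t: 27.22
ee_pos: [0.4939, -0.1097, 0.0242]
ee_rot: [0.07, 0.998, -0.0, 0.002]
ft_force: [8.2, 1.1, 6.8]
gripper_width: 0.0492
gripper_force: 21.7
```

```bash
python3 -m inch '[[[-0.001,0,0.0005,0],[-0.001,0,0.001,0],[-0.001,0,0.001,0]]]'
python3 -m inch '[[[-0.0005,0,0.0005,0],[-0.0005,0,0.001,0],[-0.0005,0,0.001,0]]]'
python3 -c "
from h import *
prof('w13',range(212,240,2),fit=(240,290))"
```

```text
t: 27.6
ee_pos: [0.4941, -0.1097, 0.0237]
ee_rot: [0.07, 0.998, -0.0, 0.001]
ft_force: [0.0, 0.4, 15.8]
gripper_width: 0.0493
gripper_force: 22.5
t: 27.98
ee_pos: [0.4942, -0.1098, 0.0234]
ee_rot: [0.07, 0.998, -0.0, 0.001]
ft_force: [-5.4, 2.0, 24.9]
gripper_width: 0.0493
gripper_force: 23.4
230 [[-41.7, 7.1], [-40.5, 6.4], [-40.0, 7.6], [-39.8, 9.7], [-39.3, 10.8], [-38.4, 10.9], [-37.7, 11.5], [-35.5, 8.5], [-36.9, 14.0], [-35.6, 13.1], [-35.2, 14.5], [-34.2, 14.3], [-32.7, 13.3], [-32.2, 14.2]]
fit [ 0.22815435 21.36877695] 0.2243147649280705
280 [[-41.5, 6.6], [-40.4, 6.3], [-39.9, 7.4], [-40.4, 11.0], [-39.5, 11.3], [-38.3, 10.6], [-37.5, 10.9], [-36.1, 10.1], [-36.5, 13.0], [-35.6, 13.2], [-34.6, 13.1], [-33.8, 13.6], [-33.4, 14.6], [-32.3, 14.5]]
fit [ 0.25759636 22.18406564] 0.25211530251730824
```

```bash
python3 -m inch '[[[0.0005,0,-0.001,0],[0.0005,0,-0.002,0],[0.0005,0,-0.002,0]]]'; python3 -m inch '[[[0,0,0,0],[0,0,0,0],[0,0,0,0],[0,0,0,0]]]' 68; python3 -m inch '[[[0,0,-0.005,0],[0,0,-0.015,0],[0,0,-0.04,0],[0,0,-0.075,0],[0,0,-0.09,0],[0,0,-0.09,0]]]' 74
python3 - <<'E'
from h import *
w=grab('wrist','w14')
cv2.imwrite('pics/w14b.png',cv2.resize(w['image'],(800,600),interpolation=cv2.INTER_CUBIC))
Rp=R.from_euler('z',-.344).as_matrix(); togo(np.array([.5015,.1049,.10])+Rp@[-.02,0,0],-.344)
E
```

```text
t: 28.4
ee_pos: [0.4941, -0.1098, 0.0237]
ee_rot: [0.07, 0.998, -0.0, 0.001]
ft_force: [5.3, 0.6, 5.4]
gripper_width: 0.0496
gripper_force: 21.7
t: 28.9
ee_pos: [0.4928, -0.1095, 0.0225]
ee_rot: [0.07, 0.998, 0.0, -0.0]
ft_force: [0.3, 0.5, 0.1]
gripper_width: 0.0585
gripper_force: 0.0
t: 29.65
ee_pos: [0.4937, -0.1097, 0.1137]
ee_rot: [0.07, 0.998, -0.0, 0.001]
ft_force: [0.5, -0.7, -0.8]
gripper_width: 0.0632
gripper_force: 0.0
t 29.7 tcp [ 0.4931 -0.1096  0.1125] toolx yaw 3.0017 shift mm [ 41.2 217.6  12.5] turn 11.694859033710737 w 0.06293517571930628 F [-0.1 -0.1 -0.5] j6 -0.08
```

View pics/w14b.png

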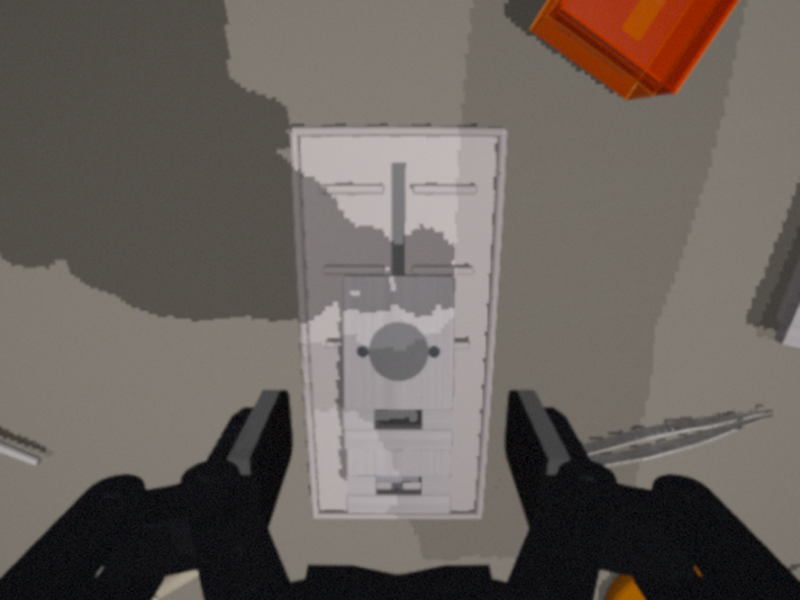

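Plate 2 is home at the second rib (row 275, columns 343–454), lying over plate 1. Now the bottom plate.

```bash
python3 -m inch '[[[0.003,0.015,0,0],[0.01,0.05,0,2],[0.02,0.1,0,5],[0.029,0.15,0.005,8],[0.037,0.19,0.01,10.5],[0.04,0.21,0.02,11.7],[0.0415,0.2175,0.032,11.7],[0.0415,0.2175,0.044,11.7],[0.0415,0.2175,0.044,11.7],[0.0415,0.2175,0.044,11.7]]]'
python3 - <<'E'
from h import *
plate('w15',.023)
Rp=R.from_euler('z',-.344).as_matrix(); togo(np.array([.5015,.1049,.0296])+Rp@[-.02,0,0],-.344)
E
```

```text
t: 30.95
ee_pos: [0.4825, 0.1109, 0.069]
ee_rot: [0.172, 0.985, -0.0, 0.0]
ft_force: [-0.3, 0.5, -0.3]
gripper_width: 0.0632
gripper_force: 0.0
plate ((500.5527038574219, 104.22962951660156), (50.58296203613281, 80.9525146484375), 69.68936157226562) z 0.02378148645117628 10475
t 31.0 tcp [0.4826 0.111  0.0692] toolx yaw 2.7965 shift mm [ 0.2  0.6 39.6] turn -0.06157183156154247 w 0.06323566176021171 F [ 0.  -0.6  0.8] j6 0.57
```

```bash
python3 -m inch '[[[0.0005,0,0.012,0],[0.0005,0,0.025,0],[0.0005,0,0.035,0],[0.0005,0,0.0395,0],[0.0005,0,0.0395,0],[0.0005,0,0.0395,0]]]'; python3 -m inch '[[[0,0,0,0],[0,0,0,0],[0,0,0,0],[0,0,0,0],[0,0,0,0]]]' 50 20; python3 -m inch '[[[0,0,-0.002,0],[0,0,-0.006,0],[0,0,-0.015,0],[0,0,-0.03,0],[0,0,-0.05,0],[0,0,-0.066,0],[0,0,-0.074,0],[0,0,-0.074,0]]]'
python3 - <<'E'
from h import *
togo(tray(-.0505,-.0005,.10),TY)
E
```

```text
t: 31.75
ee_pos: [0.4821, 0.1118, 0.0296]
ee_rot: [0.171, 0.985, 0.0, 0.0]
ft_force: [-0.6, -0.3, 0.2]
gripper_width: 0.0631
gripper_force: 0.0
t: 32.38
ee_pos: [0.4822, 0.1118, 0.0298]
ee_rot: [0.171, 0.985, 0.0, 0.0]
ft_force: [-0.8, -0.5, 5.4]
gripper_width: 0.0495
gripper_force: 21.2
t: 33.38
ee_pos: [0.4821, 0.1118, 0.1038]
ee_rot: [0.171, 0.985, 0.0, 0.0]
ft_force: [-0.5, -0.6, -0.8]
gripper_width: 0.0495
gripper_force: 20.9
t 33.38 tcp [0.4821 0.1118 0.1038] toolx yaw 2.7975 shift mm [ -53.4 -211.2    3.7] turn -11.752022898818888 w 0.04946726138480061 F [-0.5 -0.6 -0.8] j6 0.57
```

```bash
python3 -m inch '[[[-0.004,-0.012,0,0],[-0.01,-0.04,0,-1],[-0.02,-0.08,0,-4],[-0.03,-0.12,0,-7],[-0.042,-0.166,0,-10],[-0.05,-0.195,0,-11.7],[-0.053,-0.209,0,-11.7],[-0.053,-0.211,0.01,-11.7],[-0.053,-0.211,0.025,-11.7],[-0.053,-0.211,0.045,-11.7],[-0.053,-0.211,0.057,-11.7],[-0.053,-0.211,0.064,-11.7],[-0.053,-0.211,0.064,-11.7],[-0.053,-0.211,0.064,-11.7]]]'
python3 - <<'E'
from h import *
togo(tray(-.0505,-.0005,.04),TY)
prof('w16',range(206,240,2))
E
```

```text
t: 35.12
ee_pos: [0.461, -0.1048, 0.0399]
ee_rot: [0.07, 0.998, -0.0, 0.0]
ft_force: [0.5, -0.8, -0.5]
gripper_width: 0.0489
gripper_force: 21.0
t 35.12 tcp [ 0.461  -0.1048  0.0399] toolx yaw 3.0018 shift mm [-0.2 -0.2 -0.1] turn -0.046821075098973916 w 0.04892517244625301 F [ 0.5 -0.8 -0.5] j6 -0.08
230 [[-73.5, 10.4], [-72.3, 10.2], [-70.1, 7.2], [-68.7, 6.1], [-67.7, 6.4], [-66.6, 6.3], [-65.3, 5.9], [-64.9, 7.6], [-63.5, 6.8], [-62.0, 5.9], [-70.4, 27.7], [-70.4, 30.0], [-70.9, 33.3], [-70.2, 33.8], [-69.5, 34.3], [-68.5, 34.0], [-67.2, 33.5]]
280 [[-73.6, 10.8], [-72.3, 10.1], [-69.7, 6.1], [-68.6, 6.0], [-67.8, 6.6], [-66.9, 7.1], [-65.8, 7.0], [-64.4, 6.4], [-63.0, 5.6], [-61.6, 5.0], [-69.8, 26.4], [-70.5, 30.1], [-70.3, 31.9], [-70.0, 33.3], [-68.7, 32.6], [-68.3, 33.8], [-67.9, 34.8]]
```

Same offset as before (foot at −70.4, rib face about −72.5). Lowering.

```bash
python3 -m inch '[[[0,0,0.001,0],[0,0,0.002,0],[0,0,0.003,0],[0,0,0.004,0],[0,0,0.004,0]]]'; python3 -m inch '[[[0,0,0.001,0],[0,0,0.002,0],[0,0,0.003,0],[0,0,0.003,0]]]';python3 -m inch '[[[0,0,0.001,0],[0,0,0.002,0],[0,0,0.003,0],[0,0,0.003,0]]]'; python3 -m inch '[[[0,0,0.001,0],[0,0,0.002,0],[0,0,0.003,0],[0,0,0.003,0]]]'
```

```text
t: 35.8
ee_pos: [0.4607, -0.1048, 0.0354]
ee_rot: [0.07, 0.998, -0.0, 0.0]
ft_force: [-1.2, 0.9, 2.1]
gripper_width: 0.0494
gripper_force: 21.3
t: 36.3
ee_pos: [0.4605, -0.1048, 0.0322]
ee_rot: [0.07, 0.998, -0.0, -0.0]
ft_force: [-1.0, -1.3, 3.0]
gripper_width: 0.0491
gripper_force: 21.3
t: 36.8
ee_pos: [0.4605, -0.1047, 0.0292]
ee_rot: [0.07, 0.998, 0.0, -0.0]
ft_force: [-1.6, -1.0, 1.6]
gripper_width: 0.0498
gripper_force: 21.3
t: 37.3
ee_pos: [0.4606, -0.1047, 0.0262]
ee_rot: [0.07, 0.998, 0.0, 0.0]
ft_force: [-1.7, -1.3, 2.5]
gripper_width: 0.0493
gripper_force: 21.3
```

```bash
python3 -m inch '[[[0,0,0.001,0],[0,0,0.002,0],[0,0,0.002,0]]]'; python3 -m inch '[[[0.001,0,0,0],[0.002,0,0,0],[0.003,0,0,0],[0.003,0,0,0]]]'
python3 -c "
from h import *
prof('w17',range(212,240,2),fit=(240,290))"
```

```text
t: 37.67
ee_pos: [0.4606, -0.1047, 0.0242]
ee_rot: [0.07, 0.998, -0.0, 0.0]
ft_force: [-1.2, -0.1, 1.4]
gripper_width: 0.049
gripper_force: 21.3
t: 38.17
ee_pos: [0.4579, -0.1043, 0.0243]
ee_rot: [0.07, 0.998, 0.0, 0.0]
ft_force: [3.5, -0.6, -0.7]
gripper_width: 0.0494
gripper_force: 21.2
230 [[-77.8, 6.6], [-76.7, 6.1], [-76.0, 6.8], [-76.3, 10.0], [-75.7, 11.0], [-74.7, 10.7], [-73.6, 10.4], [-72.8, 10.9], [-72.4, 12.2], [-72.4, 14.5], [-71.2, 13.9], [-71.1, 15.7], [-70.0, 15.4], [-69.2, 15.8]]
fit [ 0.21581816 30.03079259] 0.21255804279872753
280 [[-77.9, 6.7], [-76.8, 6.4], [-75.5, 5.7], [-75.7, 8.6], [-75.2, 9.8], [-74.9, 11.4], [-73.9, 11.3], [-73.0, 11.4], [-72.3, 11.9], [-72.2, 13.8], [-71.8, 15.2], [-71.0, 15.5], [-70.1, 15.7], [-69.3, 15.9]]
fit [ 0.16591864 27.46930026] 0.1644207808096588
```

```bash
python3 -m inch '[[[0.0005,0,0.0005,0],[0.0005,0,0.001,0],[0.0005,0,0.001,0]]]'; python3 -m inch '[[[0,0,0.0005,0],[0,0,0.001,0],[0,0,0.001,0]]]'
```

```text
t: 38.6
ee_pos: [0.4579, -0.1043, 0.024]
ee_rot: [0.07, 0.998, -0.0, 0.001]
ft_force: [6.1, -0.4, 4.6]
gripper_width: 0.0493
gripper_force: 21.8
t: 38.98
ee_pos: [0.4581, -0.1044, 0.0233]
ee_rot: [0.07, 0.998, -0.0, 0.001]
ft_force: [4.3, 1.0, 7.9]
gripper_width: 0.0495
gripper_force: 22.0
```

```bash
python3 -m inch '[[[-0.0003,0,0.0005,0],[-0.0005,0,0.001,0],[-0.0005,0,0.001,0]]]'
python3 -c "
from h import *
prof('w18',range(226,240,2),fit=(240,290))"
```

```text
t: 39.35
ee_pos: [0.4581, -0.1044, 0.0231]
ee_rot: [0.07, 0.998, -0.0, 0.001]
ft_force: [-1.8, 1.5, 18.1]
gripper_width: 0.0492
gripper_force: 23.0
230 [[-73.5, 11.6], [-72.2, 10.9], [-72.1, 13.0], [-71.4, 13.3], [-71.0, 14.5], [-70.2, 15.0], [-69.2, 14.9]]
fit [ 0.20821491 28.43161157] 0.20528189336580224
280 [[-72.9, 10.4], [-72.1, 10.8], [-72.5, 13.8], [-71.7, 14.0], [-70.9, 14.5], [-69.7, 14.0], [-69.0, 14.5]]
fit [ 0.19285165 27.55647593] 0.1905127931533838
```

```bash
python3 -m inch '[[[0.0005,0,-0.0005,0],[0.0005,0,-0.0015,0],[0.0005,0,-0.0015,0]]]'; python3 -m inch '[[[0,0,0,0],[0,0,0,0],[0,0,0,0],[0,0,0,0]]]' 68; python3 -m inch '[[[0,0,-0.005,0],[0,0,-0.015,0],[0,0,-0.04,0],[0,0,-0.075,0],[0,0,-0.1,0],[0,0,-0.12,0],[0,0,-0.12,0]]]' 74
python3 - <<'E'
from h import *
w=grab('wrist','w19')
cv2.imwrite('pics/w19b.png',cv2.resize(w['image'],(800,600),interpolation=cv2.INTER_CUBIC))
Rt=R.from_euler('z',TY).as_matrix().T
P=np.array([(Rt@(dep(w,248,v)-TC)*1000)[[0,2]] for v in range(110,380,4)]).round(1)
print(P[P[:,1]<45].tolist())
E
```

```text
t: 39.78
ee_pos: [0.458, -0.1044, 0.0233]
ee_rot: [0.07, 0.998, -0.0, 0.001]
ft_force: [5.7, -0.4, 2.0]
gripper_width: 0.0492
gripper_force: 21.6
t: 40.28
ee_pos: [0.4568, -0.1042, 0.0226]
ee_rot: [0.07, 0.998, 0.0, -0.0]
ft_force: [0.1, 0.3, -0.1]
gripper_width: 0.0579
gripper_force: 0.0
t: 41.15
ee_pos: [0.458, -0.1045, 0.1448]
ee_rot: [0.07, 0.998, -0.0, 0.002]
ft_force: [-0.4, 0.5, -0.5]
gripper_width: 0.0632
gripper_force: 0.0
[[-113.8, 1.5], [-110.7, 1.6], [-107.6, 0.9], [-104.5, 1.5], [-101.3, 0.6], [-99.2, 9.0], [-95.9, 7.3], [-92.7, 6.7], [-89.5, 5.9], [-86.5, 6.9], [-83.2, 6.1], [-80.0, 6.2], [-77.0, 7.3], [-73.5, 6.2], [-72.2, 14.4], [-68.8, 13.5], [-65.6, 13.7], [-63.1, 16.3], [-59.4, 15.0], [-56.8, 16.9], [-53.6, 17.2], [-50.6, 18.2], [-47.7, 19.5], [-44.8, 20.6], [-41.4, 20.5], [-38.1, 20.7], [-35.3, 22.1], [-32.0, 22.3], [-29.2, 23.7], [-26.0, 24.2], [-22.4, 24.0], [-20.0, 26.3], [-16.2, 25.7], [-10.0, 20.3], [-6.8, 21.0], [-3.4, 21.7], [-3.4, 28.5], [-0.2, 29.2], [3.6, 29.0], [10.7, 23.0], [14.2, 23.6], [16.5, 26.2], [20.4, 26.0], [28.2, 20.0], [32.0, 20.4], [32.6, 25.5], [33.8, 29.5], [37.3, 30.1], [41.1, 30.5], [49.1, 25.2], [52.8, 25.9], [55.8, 27.5], [64.8, 21.6], [81.8, 6.2], [67.3, 29.3], [70.7, 30.5], [74.9, 30.7], [97.2, 10.7], [111.4, 0.4], [116.9, 0.1], [121.0, 1.3], [126.5, 1.1], [131.9, 1.1], [136.9, 1.6], [142.4, 1.6]]
```

View pics/w19b.png

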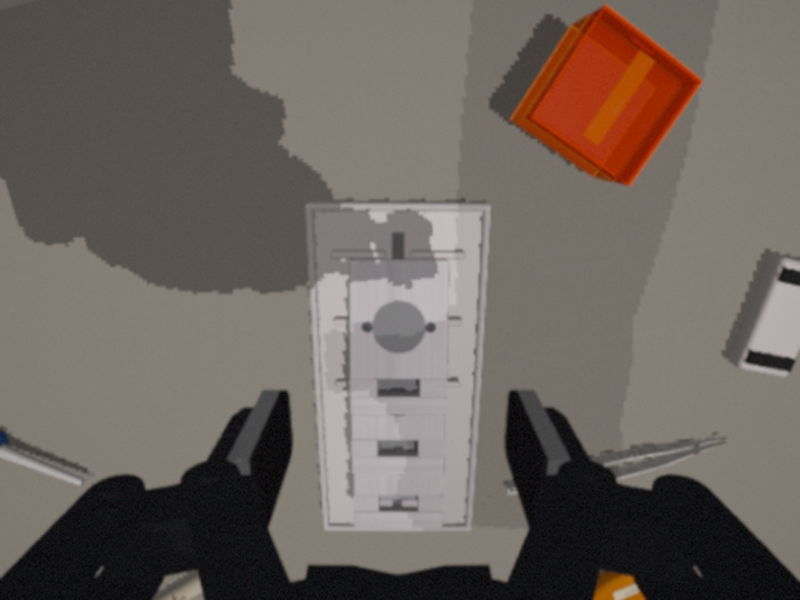

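All three plates lie shingled with equal spacing: plain end at row 260, slots at rows 387, 447 and 503, all centred on column 398. The slopes are about 0.22–0.25 rad, and the tweezers, box and carrier were not touched. Handing in.

```bash
python3 -c "
from workcell import bot
print(bot.sign_off())"
```

```text
the job is handed in; nothing more can be done
None
```

I laid the three plates out as a shingled row at ribs 1, 2 and 3, each leaning on its support and let go, and handed the job in at about 41 s; no verdict came back, but the last wrist picture shows all three in place and the tweezers, carrier and box undisturbed.

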